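Pack the small tiffin tier and hold the self-closing drawer at its marker

TASK

Set the small lidded steel tiffin tier upright on the floor of the open front bay of the self-closing drawer, without dropping it, and let go of it. Then pull the drawer out until its front panel is level with the upright fin of the marker clip on the rail beside it, and finish while still holding it there against its spring, so that I can take a spoon from the back. Do not shift the marker clip, and leave the canister, pan, mug, coaster and tumblers where they stand.

Things in the scene. Friction and masses are not known exactly. Their poses are not given: they have to be found in the camera images.
- tier: the small lidded round steel tiffin tier: 64 mm across (lid rim 66), 46 mm tall to the lid's flat top, with an upright cylindrical knob 18 mm across and 28 mm tall on the lid's centre (top of the knob 74 mm above the origin). Lid fixed on. About 0.17 kg. Origin at the centre of its underside, z up. Stands on the shelf to the robot's left.
- cabinet: low steel drawer unit, fixed to the shelf; carcass 206 mm deep, 162 wide, 116 tall. Origin on the shelf at the middle of the carcass's front face; its -x axis is the way the drawer pulls out (roughly towards the robot), +y is to the left seen from the robot. A rail 16 mm wide and 10 mm tall runs along the shelf from the face out to x = -250 mm at y = +100 mm and carries the marker clip.
- drawer: the drawer, with front panel, bays and bar handle; its origin and axes coincide with the cabinet's at rest (pushed in by its spring), and it slides out along the cabinet's -x, end stop at 145 mm. The spring always pulls it back in: 2.5 N at rest and 0.5 N more for every 10 mm (7.5 N at 100 mm), so it closes if let go. Even at rest the front bay projects from the carcass and is open at the top.
- bay (a point): centre of the floor of the drawer's front bay, moves with the drawer; axes as the cabinet's. The floor lies 18 mm above the shelf. Inside the bay is 92 mm (x) by 120 mm (y), walls to 42 mm above the floor (60 mm above the shelf; front panel to 62 mm). At rest the bay centre lies 54 mm in front of the carcass face, and the carcass rises 116 mm above the shelf. The part behind the bay holds spoons.
- handle (a point): bar handle on the drawer front, moves with the drawer: horizontal bar 100 mm long (along y), 14 mm thick (x), 16 mm tall, carried by a 10 mm post near each end (78 mm clear between the posts). This point is the bar's centre, 50 mm above the shelf and 47 mm in front of the panel's outer face (40 mm clear gap behind the bar, open above and below). Axes as the cabinet's.
- pointer (a point): mid-thickness of the drawer's front panel (10 mm thick, 170 mm wide) at its left end and top edge, moves with the drawer; axes as the cabinet's. At rest it lies 105 mm in front of the carcass face, 52 mm behind the handle bar's centre.
- marker (a point): on the mid-thickness of the marker clip's upright fin (6 mm thick along x, 14 mm wide, top 77 mm above the shelf; this point is 62 mm above the shelf), on the rail 15 mm left of the panel's left end; axes as the cabinet's. The drawer is at the mark when pointer and marker have the same x in the cabinet's frame; from rest that takes 70 to 120 mm of travel. The clip is stiff on its rail (15 N) and must not be shifted.
- canister: large lidded round steel canister of three tiers, 112 mm across, 116 mm to the lid plus a 28 mm knob; origin at the centre of its underside. Bystander.
- pan: open aluminium milk pan, 156 mm across the rim, 75 mm tall, black handle along its +y to 207 mm from the centre, up to 82 mm high; origin at the centre of its underside. Bystander.
- mug: white ceramic mug, 80 mm across, 90 mm tall, handle at its +y; origin at the centre of its underside. Bystander.
- coaster: round bamboo coaster, 90 mm across, 6 mm thick, flat on the shelf; origin at the centre of its underside. Bystander.
- tumbler0: glass tumbler, 58 mm across the rim, 80 mm tall, standing on the tray (near right, as the robot sees it); origin at the centre of its underside. Bystander.
- tumbler1: glass tumbler, 58 mm across the rim, 80 mm tall, standing on the tray (near left); origin at the centre of its underside. Bystander.
- tumbler2: glass tumbler, 58 mm across the rim, 80 mm tall, standing on the tray (far right); origin at the centre of its underside. Bystander.
- tumbler3: glass tumbler, 58 mm across the rim, 80 mm tall, standing on the tray (far left); origin at the centre of its underside. Bystander.
Mind the look-alikes: they are no part of the job. Leave any purple or yellow look-alike of the tier alone.

How it is judged (in metres and radians):
On the way, in this order (a step that is already met when the one before it is completed fails the run):
1. the small tier stands upright on the floor of the drawer's front bay, let go (x of tier in the frame of bay between -0.02 and 0.02 m and y of tier in the frame of bay between -0.034 and 0.034 m and z of tier in the frame of bay between -0.005 and 0.006 m and angle between tier's own z axis and vertical below 0.12 rad and contact force between the fingers and tier below 0.05 N and linear speed of tier below 0.1 m/s), for 0.2 s.
2. the fingers hold the drawer with the front panel level with the marker fin (within 8 mm) (x of pointer in the frame of marker between -0.008 and 0.008 m and contact force between the fingers and drawer above 2 N), for 0.3 s.
At the end, for the whole second after the job is handed in: Finishing while holding: the fingers bear on the drawer with over 2 N and keep it still, the middle of its front panel within 8 mm of the middle of the marker fin; the small tier stands upright (0.12 rad) on the front bay's floor, untouched by the fingers (all of step 1 and all of step 2 and linear speed of drawer below 0.01 m/s); the arm keeps its last pose, push and grip.
It fails at once if the small tier is dropped (falls free faster than 0.7 m/s, a fall of about 25 mm) (contact force between the fingers and tier below 0.05 N and linear speed of tier above 0.7 m/s).
It fails at once if the marker clip is shifted by more than 5 mm (distance of marker from where it was at the start of the episode above 0.005 m).
It fails at once if a bystander is moved by more than 30 mm or tipped over (distance of any of canister, pan, mug, coaster, tumbler0, tumbler1, tumbler2, tumbler3 from where it was at the start of the episode above 0.03 m or angle between any of canister, pan, mug, coaster, tumbler0, tumbler1, tumbler2, tumbler3's own z axis and vertical above 0.5 rad).
It also fails if it takes over 56 s, if anything falls off the work surface, if the arm or the gripper's body presses on something with over 40 N, if the wrist force passes 120 N, or if a joint passes its speed limit or range.

ROBOT

A 6-joint arm with a two-finger parallel gripper is mounted at the origin on the work surface. World frame = base frame: x ahead of the robot, y to its left, z up, the work surface at z = 0. Lengths are in m, angles in degrees, forces in N, time in s.
With the tool pointing down it reaches from about 0.325 to 0.925 m from the base axis. Payload 3.1 kg.
Tool frame: the origin (TCP) lies midway between the tips of the shut fingers; the grasp point (between the pads) lies 19 mm behind it; y points along the fingers, x is the direction in which the jaws open and shut, and the axes are right-handed (so a half turn about y gives the same grasp; the last joint's range is limited). The gripper opens to 85 mm and grips with 20 to 120 N. Pads are 22 mm wide; open, the fingers measure 114 mm over their backs; the gripper's body (76 mm by 85 mm) begins 54 mm behind the grasp point. The pads swing forward as they close: fully open they stand 13 mm farther back than shut.
Start: joints at [-77.59, 12.427, 92.441, -0, 75.132, -6.429], TCP at [0.202, -0.592, 0.231] pointing down, gripper open.
Joint ranges: [-157.48, 157.48], [-44.54, 120.13], [17.64, 146.25], [-64.5, 244.5], [7.68, 150.69], [-147.95, 147.95]. Speed limits (degrees/s): [159.86, 159.86, 180, 180, 180, 180].

INTERFACE

Orientations are given as [roll, pitch, yaw] about the fixed x, y, z axes, in that order (R = Rz(yaw) Ry(pitch) Rx(roll)).
In Python, from station import ctrl, cams, close_job gives the robot as it stands.
- The arm moves only by the tool apply_moves, never from a script. Its argument "series" is a list of rows, each an object with "xyz": the shift along the tool's x, y, z in m, a list of three; "roll": the turn about the tool's y in degrees; "jaw": the opening, from 0 (shut) to 1 (fully open). A call has exactly 8 rows; each row shifts and turns the commanded pose from where the row before left it, along the tool's axes as they then stand; what a row does not reach is not made up. A row lasts 1/12 s, in which the tool goes at most 41.7 mm and 7.16 degrees, less where a joint would pass 70% of its speed; a pose out of reach is approached as far as the arm can. A call is refused whole if a number of a shift passes 0.0417 or a number of a turn 7.16, either way. A call with a gripper value outside its range is refused whole. The fingers move at their own pace and stop on an object; "grip_force" is the grip in N (left out, the last holds). Time passes only in rows, so rows that do not move let the fingers close, or fill a call up. It gives the time, the measured TCP pose, the force and the opening at its end, in the units of the state.
- ctrl.state(): the state, without advancing time (a new reading comes with each control period).
- cams.snapshot(name): name is "side" or "top" or "wrist"; returns (picture, depth): 384x512x3 uint8, red, green, blue; 384x512 float32, m along the optical axis (not along the pixel's ray), 0 where there is no reading.
- cams.camera_params(name): a dict with "fov_y" (degrees; the focal length in pixels is half the picture's height over the tangent of half this angle, whatever the lens; pixels are square), "cx", "cy" (the principal point, pixels), "rvec" (rotation vector, rad) and "tvec" (3), from world to camera coordinates, as OpenCV has them. Camera axes: x right, y down, z forward; pixel columns grow to the right and rows downward; lengths in m; the calibration is good to about 2 mm. A picture is of the moment at which its call begins: read the wrist's pose just before it. camera_params takes no time and is no camera call; for the wrist camera it gives the pose at the moment of the call.
- close_job(): hands the job in, once; it reports no verdict.
The state is a dict: "time_s": time; "joints": joint angles; "joint_vel": joint speeds; "effort": joint torques, N m; "tcp_pos": TCP position; "orientation": TCP orientation; "wrist_force": force on the tool from outside, world axes, zero at the start; "torque": the same for the moment, N m; "gripper_width": finger opening in m.
Only numpy, scipy, OpenCV 4.12 (cv2) and the standard library are available. Lean on these libraries where they do the work, as an engineer would, in place of code of your own. Each camera call takes 0.05 s, during which the arm holds its last target. There are 200 camera calls.

## Working session

There is one attempt and no reset: what is moved stays moved. The work goes in short steps, Python scripts to look and compute and a tool call to move; the robot and the scene stay as the last step left them, time stands still between calls to the robot, and variables do not carry over. Pictures are saved under pics/ and viewed, about 8 in all and at most 12, crops included, and the job is handed in when it is done.

Besides the shell and the picture viewer there is one more tool, called after "Request:" in YAML: its name, and indented under it one key for each argument. apply_moves: Moves the arm, as the interface text tells. Its arguments: {"type":"object","properties":{"series":{"type":"array"},"grip_force":{"type":"number"}},"required":["series"]}

```bash
ls; mkdir -p pics; cat > h.py <<'E'
import numpy as np, cv2, sys
from station import ctrl, cams, close_job
def cam(n):
    p=cams.camera_params(n); R,_=cv2.Rodrigues(np.array(p['rvec'],float)); t=np.array(p['tvec'],float).ravel()
    f=192/np.tan(np.radians(p['fov_y'])/2); return f,p['cx'],p['cy'],R,t
def cloud(d,c):
    f,cx,cy,R,t=c; v,u=np.mgrid[:384,:512]
    P=np.stack([(u-cx)/f*d,(v-cy)/f*d,d],-1); W=(P-t)@R; W[d<=0]=np.nan; return W
def ray(c,u,v,z):
    f,cx,cy,R,t=c; o=-R.T@t; r=R.T@np.array([(u-cx)/f,(v-cy)/f,1]); return o+r*(z-o[2])/r[2]
def snap(n):
    c=cam(n); im,d=cams.snapshot(n); return im,d,c
def save(im,name): cv2.imwrite('pics/'+name,im[...,::-1])
E
python3 - <<'E'
from h import *
print(ctrl.state())
for n in ['top','side']:
    im,d,c=snap(n); np.savez(n+'0.npz',im=im,d=d); save(im,n+'0.png'); print(n,cams.camera_params(n))
E
```

```text
pics
{'time_s': 0.0, 'joints': array([-7.75910697e+01,  1.24765204e+01,  9.25291477e+01,  1.68955395e-03,
        7.51293385e+01, -6.43071512e+00]), 'joint_vel': array([ 0.08171935, -0.03434852,  0.04927587, -0.02192101, -0.06750385,
       -0.02449395]), 'effort': array([ 1.89327351e-03, -3.96845198e+01, -3.03851080e+01,  6.09882568e-05,
        9.75236093e-03, -5.52643499e-06]), 'tcp_pos': array([ 0.20165884, -0.5907237 ,  0.22996471]), 'orientation': array([-89.98325734,   0.13397433, -71.16077049]), 'wrist_force': array([0.69940418, 1.25586385, 0.11976605]), 'torque': array([-0.02617827,  0.0233564 ,  0.02201534]), 'gripper_width': 0.08557070398136493}
top {'fov_y': 55.318235923032084, 'cx': 254.91892207041138, 'cy': 192.97180269718598, 'rvec': array([ 2.12895984, -2.16788626,  0.11050317]), 'tvec': array([0.05259897, 0.54728771, 1.20692765])}
side {'fov_y': 44.84748868961915, 'cx': 253.59322266619205, 'cy': 193.56798754902366, 'rvec': array([ 0.15926573, -2.86000846,  1.21815212]), 'tvec': array([0.53408421, 0.06706507, 1.36394641])}
```

View pics/top0.png

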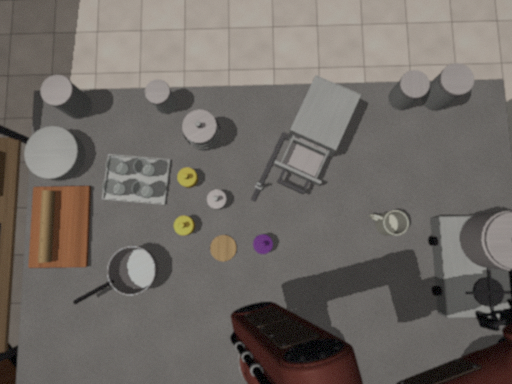

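View pics/side0.png

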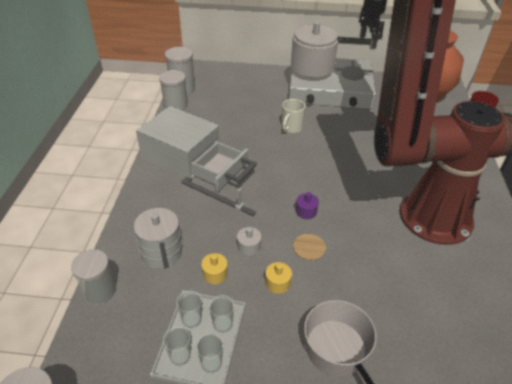

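Candidates for the tier in top view: grey-steel (217,199), yellow (187,177) and (184,225), purple (263,244). The large steel pot at (200,130) is the canister. The grey-steel one fits; I'll confirm it in a crop while measuring.

```bash
python3 - <<'E'
from h import *
z=np.load('top0.npz'); im,d=z['im'],z['d']; c=cam('top'); W=cloud(d,c)
save(cv2.resize(im[70:220,165:365],None,fx=4,fy=4,interpolation=cv2.INTER_CUBIC),'crop0.png')
def pts(u0,u1,v0,v1,z0,z1):
    w=W[v0:v1,u0:u1].reshape(-1,3); return w[(w[:,2]>z0)&(w[:,2]<z1)]
print('table z',np.nanmedian(W[240:260,320:360,2]))
lid=pts(200,235,183,215,.035,.06); k=pts(200,235,183,215,.062,.09)
print('lid',len(lid),cv2.minEnclosingCircle(lid[:,:2].astype(np.float32)),np.median(lid[:,2]),'knob',len(k),k.mean(0) if len(k) else 0)
top=pts(285,365,70,155,.105,.13); print('carc',len(top),np.median(top[:,2]),cv2.minAreaRect(top[:,:2].astype(np.float32)))
print(cv2.boxPoints(cv2.minAreaRect(top[:,:2].astype(np.float32))))
m=pts(250,272,170,203,.045,.1); print('marker',len(m),m.mean(0) if len(m) else 0)
print(np.round(m,3)[:20])
for n,(u0,u1,v0,v1) in dict(canister=(178,222,105,155),purple=(248,278,230,258),yA=(175,200,165,190),yB=(172,196,213,238)).items():
    q=pts(u0,u1,v0,v1,.03,.2); print(n,len(q),q.mean(0),q[:,2].max())
E
```

```text
table z 0.0011651923757500652
lid 269 ((0.5318207740783691, 0.17453201115131378), 0.03284579887986183) 0.04649254371515408 knob 27 [0.53116969 0.17380863 0.07353116]
carc 3078 0.11628584174362037 ((0.8028761148452759, -0.19092734158039093), (0.16205187141895294, 0.20973558723926544), 63.83961486816406)
[[ 0.67302746 -0.21741858]
 [ 0.8612785  -0.30988795]
 [ 0.9327248  -0.1644361 ]
 [ 0.74447376 -0.07196674]]
marker 15 [0.57486171 0.03087731 0.06851461]
[[0.579 0.034 0.077]
 [0.579 0.031 0.08 ]
 [0.576 0.038 0.074]
 [0.576 0.034 0.078]
 [0.576 0.031 0.077]
 [0.576 0.028 0.077]
 [0.576 0.025 0.076]
 [0.576 0.038 0.05 ]
 [0.575 0.035 0.06 ]
 [0.573 0.031 0.075]
 [0.572 0.028 0.079]
 [0.574 0.025 0.067]
 [0.573 0.032 0.046]
 [0.571 0.028 0.06 ]
 [0.573 0.025 0.051]]
canister 1135 [0.75542196 0.21644493 0.10716523] 0.14716912902115792
purple 306 [0.37871529 0.02191945 0.04882055] 0.07892598118512777
yA 299 [0.60794223 0.27348216 0.04866716] 0.07820567286625264
yB 312 [0.44527106 0.28394342 0.048389  ] 0.07821780405293724
```

View pics/crop0.png

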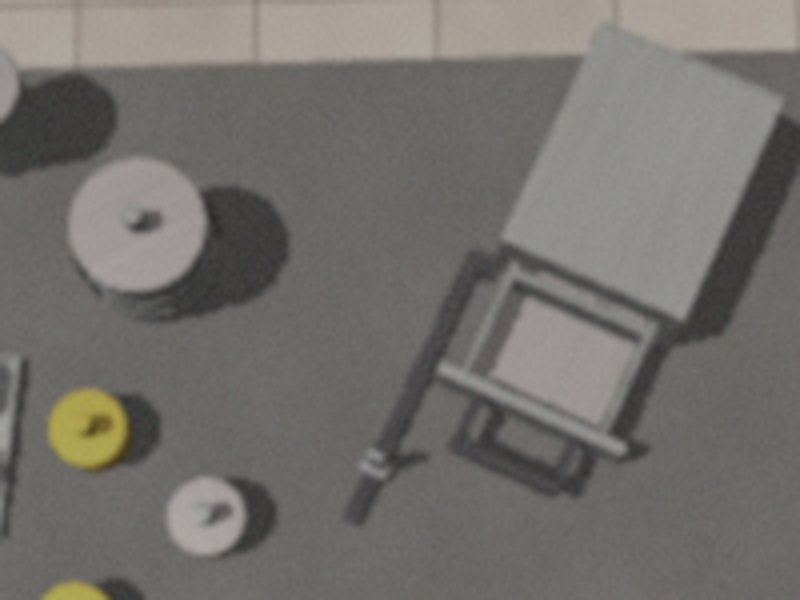

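The crop confirms the steel tier at crop (205,515), standing alone on the shelf. Lid r = 33 mm and knob top = 74 mm match the description. The cabinet top comes out at 162 × 209 mm, z = 0.116, yaw ≈ −26.2°, and the marker gives y ≈ 99 mm, all consistent. First I turn to the cabinet's yaw.

Request:
apply_moves:
  series:
    - {"xyz": [0, 0, 0], "roll": -5.62, "jaw": 0.45}
    - {"xyz": [0, 0, 0], "roll": -5.62, "jaw": 0.45}
    - {"xyz": [0, 0, 0], "roll": -5.62, "jaw": 0.45}
    - {"xyz": [0, 0, 0], "roll": -5.62, "jaw": 0.45}
    - {"xyz": [0, 0, 0], "roll": -5.62, "jaw": 0.45}
    - {"xyz": [0, 0, 0], "roll": -5.62, "jaw": 0.45}
    - {"xyz": [0, 0, 0], "roll": -5.62, "jaw": 0.45}
    - {"xyz": [0, 0, 0], "roll": -5.62, "jaw": 0.45}
  grip_force: 40

```text
time_s: 0.77
tcp_pos: [0.2017, -0.591, 0.2305]
orientation: [-89.9, 0.1, -25.9]
wrist_force: [0.5, 0.4, 0.4]
gripper_width: 0.038
```

Request:
apply_moves:
  series:
    - {"xyz": [-0.002, 0, 0.02], "roll": 0, "jaw": 0.45}
    - {"xyz": [-0.002, 0, 0.04], "roll": 0, "jaw": 0.45}
    - {"xyz": [-0.002, 0, 0.04], "roll": 0, "jaw": 0.45}
    - {"xyz": [-0.002, 0, 0.04], "roll": 0, "jaw": 0.45}
    - {"xyz": [-0.002, 0, 0.04], "roll": 0, "jaw": 0.45}
    - {"xyz": [-0.002, 0, 0.04], "roll": 0, "jaw": 0.45}
    - {"xyz": [-0.002, 0, 0.04], "roll": 0, "jaw": 0.45}
    - {"xyz": [-0.002, 0, 0.04], "roll": 0, "jaw": 0.45}

```text
time_s: 1.43
tcp_pos: [0.32, -0.3132, 0.2308]
orientation: [-90.0, 0.0, -26.2]
wrist_force: [0.9, 0.4, -0.6]
gripper_width: 0.0384
```

Request:
apply_moves:
  series:
    - {"xyz": [-0.002, 0, 0.04], "roll": 0, "jaw": 0.45}
    - {"xyz": [-0.002, 0, 0.04], "roll": 0, "jaw": 0.45}
    - {"xyz": [-0.002, 0, 0.04], "roll": 0, "jaw": 0.45}
    - {"xyz": [-0.002, 0, 0.04], "roll": 0, "jaw": 0.45}
    - {"xyz": [-0.002, 0, 0.04], "roll": 0, "jaw": 0.45}
    - {"xyz": [-0.002, 0, 0.04], "roll": 0, "jaw": 0.45}
    - {"xyz": [-0.002, 0, 0.04], "roll": 0, "jaw": 0.45}
    - {"xyz": [-0.002, 0, 0.04], "roll": 0, "jaw": 0.45}

```text
time_s: 2.1
tcp_pos: [0.4469, -0.019, 0.2311]
orientation: [-90.0, -0.0, -26.2]
wrist_force: [0.5, -0.7, 0.2]
gripper_width: 0.0387
```

Request:
apply_moves:
  series:
    - {"xyz": [-0.002, 0, 0.04], "roll": 0, "jaw": 0.45}
    - {"xyz": [-0.002, 0, 0.04], "roll": 0, "jaw": 0.45}
    - {"xyz": [-0.002, 0, 0.04], "roll": 0, "jaw": 0.45}
    - {"xyz": [-0.002, 0, 0.04], "roll": 0, "jaw": 0.45}
    - {"xyz": [-0.002, 0, 0.03], "roll": 0, "jaw": 0.45}
    - {"xyz": [0, 0, 0], "roll": 0, "jaw": 0.45}
    - {"xyz": [0, 0, 0], "roll": 0, "jaw": 0.45}
    - {"xyz": [0, 0, 0], "roll": 0, "jaw": 0.45}

```text
time_s: 2.77
tcp_pos: [0.5211, 0.1534, 0.2305]
orientation: [-90.1, 0.1, -26.2]
wrist_force: [-0.0, 0.1, -0.2]
gripper_width: 0.0385
```

```bash
cat >> h.py <<'E'
O=np.array([0.7087,-0.1447]); A=np.radians(-26.2)
def cab(p): # world -> cabinet xy
    q=np.asarray(p)[...,:2]-O; return np.stack([q[...,0]*np.cos(A)+q[...,1]*np.sin(A),-q[...,0]*np.sin(A)+q[...,1]*np.cos(A)],-1)
E
python3 - <<'E'
from h import *
im,d,c=snap('wrist'); np.savez('w1.npz',im=im,d=d); save(im,'w1.png'); W=cloud(d,c)
near=np.hypot(W[...,0]-.531,W[...,1]-.174)<.05
k=W[near&(W[...,2]>.066)&(W[...,2]<.08)]; l=W[near&(W[...,2]>.04)&(W[...,2]<.052)]
print(len(k),k.mean(0) if len(k) else 0,len(l),cv2.minEnclosingCircle(l[:,:2].astype(np.float32)) if len(l) else 0)
s=ctrl.state(); print(s['tcp_pos'],cab(s['tcp_pos']),cab(k.mean(0)) if len(k) else 0)
# marker fin from both fixed cams
for n in ['top','side']:
    im,d,cc=snap(n); W=cloud(d,cc); C=cab(W)
    q=(abs(C[...,1]-.1)<.02)&(C[...,0]<-.12)&(C[...,0]>-.27)&(W[...,2]>.03)&(W[...,2]<.09)
    P=np.c_[C[q],W[q][:,2]]; v,u=np.where(q); print(n,len(P),P.mean(0).round(4)); 
    print(np.c_[u,v,P.round(4)][np.argsort(-P[:,2])][:25])
E
```

```text
277 [0.53272025 0.1753412  0.07307354] 2837 ((0.5325161814689636, 0.17471937835216522), 0.03301926329731941)
[0.52108969 0.15292594 0.23071377] [-0.29973851  0.18421631] [-0.29919937  0.20946355]
top 17 [-0.1978  0.0985  0.0647]
[[ 2.580e+02  1.830e+02 -1.977e-01  9.870e-02  8.180e-02]
 [ 2.570e+02  1.820e+02 -1.957e-01  1.033e-01  7.860e-02]
 [ 2.600e+02  1.830e+02 -1.944e-01  9.310e-02  7.780e-02]
 [ 2.570e+02  1.830e+02 -1.985e-01  1.020e-01  7.740e-02]
 [ 2.580e+02  1.820e+02 -1.941e-01  1.005e-01  7.720e-02]
 [ 2.560e+02  1.830e+02 -1.998e-01  1.050e-01  7.690e-02]
 [ 2.590e+02  1.840e+02 -1.985e-01  9.480e-02  7.550e-02]
 [ 2.590e+02  1.830e+02 -1.954e-01  9.630e-02  7.470e-02]
 [ 2.580e+02  1.840e+02 -1.996e-01  9.790e-02  7.350e-02]
 [ 2.600e+02  1.840e+02 -1.961e-01  9.240e-02  6.780e-02]
 [ 2.570e+02  1.840e+02 -1.997e-01  1.017e-01  6.360e-02]
 [ 2.590e+02  1.850e+02 -1.988e-01  9.490e-02  5.480e-02]
 [ 2.560e+02  1.840e+02 -1.994e-01  1.058e-01  4.940e-02]
 [ 2.580e+02  1.850e+02 -1.996e-01  9.830e-02  4.940e-02]
 [ 2.600e+02  1.850e+02 -1.966e-01  9.230e-02  4.790e-02]
 
[... 900 characters left out ...]
02]
 [ 2.410e+02  1.900e+02 -2.001e-01  9.530e-02  6.960e-02]
 [ 2.400e+02  1.910e+02 -1.999e-01  1.002e-01  6.940e-02]
 [ 2.380e+02  1.920e+02 -1.972e-01  1.065e-01  6.910e-02]
 [ 2.390e+02  1.920e+02 -1.988e-01  1.038e-01  6.780e-02]
 [ 2.370e+02  1.930e+02 -1.958e-01  1.096e-01  6.700e-02]
 [ 2.370e+02  1.920e+02 -1.930e-01  1.054e-01  6.600e-02]
 [ 2.400e+02  1.920e+02 -2.002e-01  1.007e-01  6.600e-02]
 [ 2.380e+02  1.930e+02 -1.976e-01  1.071e-01  6.590e-02]
 [ 2.410e+02  1.910e+02 -1.992e-01  9.410e-02  6.420e-02]
 [ 2.370e+02  1.940e+02 -1.959e-01  1.099e-01  6.320e-02]
 [ 2.390e+02  1.930e+02 -1.983e-01  1.031e-01  6.290e-02]
 [ 2.410e+02  1.920e+02 -2.007e-01  9.630e-02  6.270e-02]]
```

View pics/w1.png

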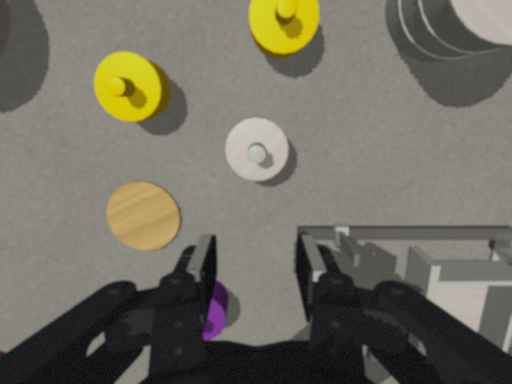

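The wrist view shows the steel tier's knob at (257,153), centred between the fingers, with the yellow tiers above it and clear. The tier needs a 25 mm shift along tool z. The fin sits at x ≈ −0.197, so travel ≈ 92 mm.

Request:
apply_moves:
  series:
    - {"xyz": [0.0005, 0, 0.025], "roll": 0, "jaw": 0.45}
    - {"xyz": [0, 0.02, 0], "roll": 0, "jaw": 0.45}
    - {"xyz": [0, 0.03, 0], "roll": 0, "jaw": 0.45}
    - {"xyz": [0, 0.03, 0], "roll": 0, "jaw": 0.45}
    - {"xyz": [0, 0.02, 0], "roll": 0, "jaw": 0.45}
    - {"xyz": [0, 0.01, 0], "roll": 0, "jaw": 0.45}
    - {"xyz": [0, 0, 0], "roll": 0, "jaw": 0.45}
    - {"xyz": [0, 0, 0], "roll": 0, "jaw": 0.45}

```text
time_s: 3.58
tcp_pos: [0.5335, 0.1753, 0.1216]
orientation: [-90.0, 0.0, -26.3]
wrist_force: [-0.8, -0.2, 1.1]
gripper_width: 0.0383
```

Request:
apply_moves:
  series:
    - {"xyz": [-0.0005, 0.02, 0], "roll": 0, "jaw": 0.45}
    - {"xyz": [0, 0.02, 0], "roll": 0, "jaw": 0.45}
    - {"xyz": [0, 0.02, 0], "roll": 0, "jaw": 0.45}
    - {"xyz": [0, 0.01, 0], "roll": 0, "jaw": 0.45}
    - {"xyz": [0, 0, 0], "roll": 0, "jaw": 0.45}
    - {"xyz": [0, 0, 0], "roll": 0, "jaw": 0.3}
    - {"xyz": [0, 0, 0], "roll": 0, "jaw": 0.15}
    - {"xyz": [0, 0, 0], "roll": 0, "jaw": 0}
  grip_force: 50

```text
time_s: 4.25
tcp_pos: [0.5343, 0.1765, 0.0531]
orientation: [-89.9, -0.1, -26.2]
wrist_force: [0.8, -0.5, -1.3]
gripper_width: 0.0162
```

Request:
apply_moves:
  series:
    - {"xyz": [0, 0, 0], "roll": 0, "jaw": 0}
    - {"xyz": [0, 0, 0], "roll": 0, "jaw": 0}
    - {"xyz": [0, 0, 0], "roll": 0, "jaw": 0}
    - {"xyz": [0, 0, 0], "roll": 0, "jaw": 0}
    - {"xyz": [0, -0.005, 0], "roll": 0, "jaw": 0}
    - {"xyz": [0, -0.01, 0], "roll": 0, "jaw": 0}
    - {"xyz": [0, -0.01, 0], "roll": 0, "jaw": 0}
    - {"xyz": [0, 0, 0], "roll": 0, "jaw": 0}

```text
time_s: 4.92
tcp_pos: [0.5345, 0.1766, 0.0788]
orientation: [-89.9, -0.2, -26.2]
wrist_force: [0.7, 0.2, -0.6]
gripper_width: 0.0163
```

```bash
python3 - <<'E'
from h import *
im,d,c=snap('side'); W=cloud(d,c)
save(cv2.resize(im[180:280,180:320],None,fx=4,fy=4),'s2.png')
im2,d2,c2=snap('wrist'); save(im2,'w2.png')
s=ctrl.state(); print(s['tcp_pos'],s['wrist_force'],s['gripper_width'])
q=(np.hypot(W[...,0]-.5345,W[...,1]-.1766)<.045)&(W[...,2]<.09)
print(np.histogram(W[q][:,2],bins=np.arange(-.005,.095,.005)))
E
```

```text
[0.53347397 0.17635025 0.07723907] [ 0.89691332 -0.24956622 -0.70517642] 0.01654302410987899
(array([264, 111,   0,   0,   0,   0,  20,  29,  30,  32,  25,  26,  35,
        20,  87, 151,   9,  13,  18]), array([-0.005,  0.   ,  0.005,  0.01 ,  0.015,  0.02 ,  0.025,  0.03 ,
        0.035,  0.04 ,  0.045,  0.05 ,  0.055,  0.06 ,  0.065,  0.07 ,
        0.075,  0.08 ,  0.085,  0.09 ]))
```

View pics/s2.png

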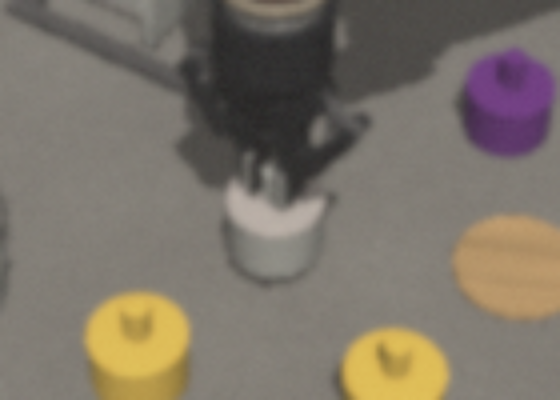

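The side crop shows the tier (275,230 in the crop) hanging upright from the fingers about 25 mm above the shelf. I lift it and carry it over the bay.

Request:
apply_moves:
  series:
    - {"xyz": [0, -0.01, 0], "roll": 0, "jaw": 0}
    - {"xyz": [0, -0.02, 0], "roll": 0, "jaw": 0}
    - {"xyz": [0, -0.03, 0], "roll": 0, "jaw": 0}
    - {"xyz": [0, -0.03, 0], "roll": 0, "jaw": 0}
    - {"xyz": [0, -0.02, 0], "roll": 0, "jaw": 0}
    - {"xyz": [0.01, 0, -0.01], "roll": 0, "jaw": 0}
    - {"xyz": [0.02, 0, -0.016], "roll": 0, "jaw": 0}
    - {"xyz": [0.025, 0, -0.02], "roll": 0, "jaw": 0}

```text
time_s: 5.68
tcp_pos: [0.5615, 0.1114, 0.1874]
orientation: [-89.9, -0.0, -26.0]
wrist_force: [0.6, -0.4, -2.1]
gripper_width: 0.0162
```

Request:
apply_moves:
  series:
    - {"xyz": [0.025, 0, -0.022], "roll": 0, "jaw": 0}
    - {"xyz": [0.025, 0, -0.022], "roll": 0, "jaw": 0}
    - {"xyz": [0.025, 0, -0.022], "roll": 0, "jaw": 0}
    - {"xyz": [0.025, 0, -0.022], "roll": 0, "jaw": 0}
    - {"xyz": [0.025, 0, -0.022], "roll": 0, "jaw": 0}
    - {"xyz": [0.025, 0, -0.022], "roll": 0, "jaw": 0}
    - {"xyz": [0.025, 0, -0.022], "roll": 0, "jaw": 0}
    - {"xyz": [0.015, 0, -0.011], "roll": 0, "jaw": 0}

```text
time_s: 6.35
tcp_pos: [0.66, -0.1251, 0.1863]
orientation: [-90.1, -0.0, -26.3]
wrist_force: [0.4, 0.3, -0.2]
gripper_width: 0.0163
```

```bash
python3 - <<'E'
from h import *
im,d,c=snap('wrist'); save(im,'w3.png')
W=cloud(d,c)
s=ctrl.state(); print(s['tcp_pos'],cab(s['tcp_pos']),s['gripper_width'],s['orientation'],s['wrist_force'])
im,d,c=snap('side'); W=cloud(d,c); save(im,'s3.png')
C=cab(W)
h=lambda q,a,b,st:[(round(float(x),3),int(n)) for n,x in zip(*[np.histogram(q,bins=np.arange(a,b,st))[0],np.arange(a,b,st)])]
# panel top: z .05-.066
q=(W[...,2]>.052)&(W[...,2]<.068)&(C[...,0]<-.06)&(C[...,0]>-.14)&(C[...,1]>0)&(C[...,1]<.09)
print('panel x',h(C[q][:,0],-.14,-.06,.005)); q2=q&(C[...,0]<-.095)&(C[...,0]>-.115); print('y max',C[q2][:,1].max(), np.median(C[q2][:,0]))
E
```

```text
[ 0.66123357 -0.12756518  0.18646555] [-0.05015477 -0.00558234] 0.016286310434214427 [-90.1446484   -0.20402459 -26.43238399] [ 1.95136238 -2.19607608 -0.20982913]
panel x [(-0.14, 5), (-0.135, 4), (-0.13, 5), (-0.125, 5), (-0.12, 4), (-0.115, 6), (-0.11, 59), (-0.105, 29), (-0.1, 7), (-0.095, 5), (-0.09, 5), (-0.085, 5), (-0.08, 5), (-0.075, 3), (-0.07, 4), (-0.065, 3)]
y max 0.08884833891325053 -0.10694517522628472
```

View pics/s3.png

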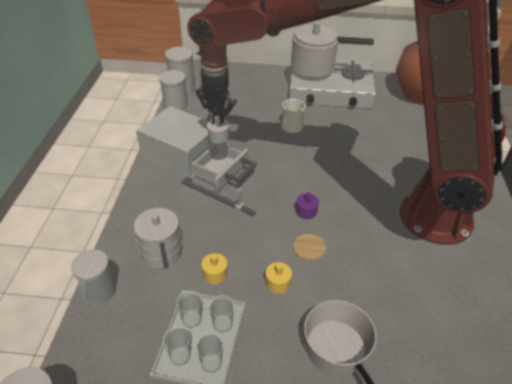

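The side view shows the tier held upright above the bay at (218,135), clear of the carcass. I correct by a few mm and lower it.

Request:
apply_moves:
  series:
    - {"xyz": [-0.005, 0, 0.005], "roll": 0, "jaw": 0}
    - {"xyz": [0, 0.01, 0], "roll": 0, "jaw": 0}
    - {"xyz": [0, 0.025, 0], "roll": 0, "jaw": 0}
    - {"xyz": [0, 0.025, 0], "roll": 0, "jaw": 0}
    - {"xyz": [0, 0.025, 0], "roll": 0, "jaw": 0}
    - {"xyz": [0, 0.015, 0], "roll": 0, "jaw": 0}
    - {"xyz": [0, 0.006, 0], "roll": 0, "jaw": 0}
    - {"xyz": [0, 0, 0], "roll": 0, "jaw": 0}

```text
time_s: 7.12
tcp_pos: [0.6551, -0.1129, 0.0777]
orientation: [-90.0, 0.3, -26.1]
wrist_force: [0.2, 0.2, -0.8]
gripper_width: 0.0158
```

Request:
apply_moves:
  series:
    - {"xyz": [0, 0.001, 0], "roll": 0, "jaw": 0}
    - {"xyz": [0, 0.001, 0], "roll": 0, "jaw": 0}
    - {"xyz": [0, 0.001, 0], "roll": 0, "jaw": 0}
    - {"xyz": [0, 0.001, 0], "roll": 0, "jaw": 0}
    - {"xyz": [0, 0.001, 0], "roll": 0, "jaw": 0}
    - {"xyz": [0, 0, 0], "roll": 0, "jaw": 0}
    - {"xyz": [0, 0, 0], "roll": 0, "jaw": 0}
    - {"xyz": [0, 0, 0], "roll": 0, "jaw": 0}

```text
time_s: 7.78
tcp_pos: [0.6573, -0.1147, 0.0754]
orientation: [-90.0, -0.0, -26.2]
wrist_force: [0.4, -0.1, -1.9]
gripper_width: 0.016
```

Request:
apply_moves:
  series:
    - {"xyz": [0, 0.001, 0], "roll": 0, "jaw": 0}
    - {"xyz": [0, 0.001, 0], "roll": 0, "jaw": 0}
    - {"xyz": [0, 0.001, 0], "roll": 0, "jaw": 0}
    - {"xyz": [0, 0, 0], "roll": 0, "jaw": 0}
    - {"xyz": [0, 0, 0], "roll": 0, "jaw": 0}
    - {"xyz": [0, 0, 0], "roll": 0, "jaw": 0}
    - {"xyz": [0, 0, 0], "roll": 0, "jaw": 0}
    - {"xyz": [0, 0, 0], "roll": 0, "jaw": 0}

```text
time_s: 8.45
tcp_pos: [0.6573, -0.1146, 0.0724]
orientation: [-90.0, -0.0, -26.2]
wrist_force: [0.1, -0.2, -1.6]
gripper_width: 0.0158
```

```bash
python3 - <<'E'
from h import *
for i in range(3):
    im,d,c=snap('side'); s=ctrl.state(); print(s['tcp_pos'],s['wrist_force'])
W=cloud(d,c); C=cab(W); save(cv2.resize(im[100:220,150:290],None,fx=5,fy=5),'s4.png')
q=(np.hypot(C[...,0]+.057,C[...,1]-.003)<.034)&(W[...,2]>.04)&(W[...,2]<.09)
h,e=np.histogram(W[q][:,2],bins=np.arange(.04,.09,.002)); print(list(zip(e.round(3),h)))
E
```

```text
[ 0.65726866 -0.11459377  0.07235934] [ 0.02329803  0.23211475 -0.47095996]
[ 0.65729328 -0.11457944  0.07237697] [ 0.21274551  0.22982091 -0.83986872]
[ 0.65728927 -0.11459178  0.07240956] [ 0.22070581  1.07551665 -1.68126965]
[(np.float64(0.04), np.int64(5)), (np.float64(0.042), np.int64(6)), (np.float64(0.044), np.int64(10)), (np.float64(0.046), np.int64(5)), (np.float64(0.048), np.int64(3)), (np.float64(0.05), np.int64(7)), (np.float64(0.052), np.int64(3)), (np.float64(0.054), np.int64(11)), (np.float64(0.056), np.int64(4)), (np.float64(0.058), np.int64(10)), (np.float64(0.06), np.int64(15)), (np.float64(0.062), np.int64(44)), (np.float64(0.064), np.int64(51)), (np.float64(0.066), np.int64(22)), (np.float64(0.068), np.int64(5)), (np.float64(0.07), np.int64(1)), (np.float64(0.072), np.int64(4)), (np.float64(0.074), np.int64(6)), (np.float64(0.076), np.int64(6)), (np.float64(0.078), np.int64(6)), (np.float64(0.08), np.int64(2)), (np.float64(0.082), np.int64(6)), (np.float64(0.084), np.int64(9)), (np.float64(0.086), np.int64(5))]
```

The lid top reads 0.064–0.065 and seated would be 0.064, so it is nearly down. I lower until contact shows.

Request:
apply_moves:
  series:
    - {"xyz": [0, 0.001, 0], "roll": 0, "jaw": 0}
    - {"xyz": [0, 0, 0], "roll": 0, "jaw": 0}
    - {"xyz": [0, 0.001, 0], "roll": 0, "jaw": 0}
    - {"xyz": [0, 0, 0], "roll": 0, "jaw": 0}
    - {"xyz": [0, 0, 0], "roll": 0, "jaw": 0}
    - {"xyz": [0, 0, 0], "roll": 0, "jaw": 0}
    - {"xyz": [0, 0, 0], "roll": 0, "jaw": 0}
    - {"xyz": [0, 0, 0], "roll": 0, "jaw": 0}

```text
time_s: 9.27
tcp_pos: [0.6574, -0.1146, 0.0711]
orientation: [-90.0, -0.0, -26.2]
wrist_force: [-2.6, 0.5, 6.0]
gripper_width: 0.0154
```

Contact is felt (6 N up). I release and rise.

Request:
apply_moves:
  series:
    - {"xyz": [0, 0, 0], "roll": 0, "jaw": 0.2}
    - {"xyz": [0, 0, 0], "roll": 0, "jaw": 0.25}
    - {"xyz": [0, 0, 0], "roll": 0, "jaw": 0.3}
    - {"xyz": [0, 0, 0], "roll": 0, "jaw": 0.35}
    - {"xyz": [0, 0, 0], "roll": 0, "jaw": 0.4}
    - {"xyz": [0, 0, 0], "roll": 0, "jaw": 0.4}
    - {"xyz": [0, -0.005, 0], "roll": 0, "jaw": 0.4}
    - {"xyz": [0, -0.01, 0], "roll": 0, "jaw": 0.4}

```text
time_s: 9.93
tcp_pos: [0.6559, -0.1142, 0.0839]
orientation: [-90.0, 0.2, -26.2]
wrist_force: [0.3, -0.1, -0.2]
gripper_width: 0.0343
```

Request:
apply_moves:
  series:
    - {"xyz": [0, -0.02, 0], "roll": 0, "jaw": 0.4}
    - {"xyz": [0, -0.03, 0], "roll": 0, "jaw": 0.4}
    - {"xyz": [0, -0.03, 0], "roll": 0, "jaw": 0.4}
    - {"xyz": [-0.03, -0.02, 0], "roll": 0, "jaw": 0.4}
    - {"xyz": [-0.04, 0, 0], "roll": 0, "jaw": 0.4}
    - {"xyz": [-0.03, 0, 0], "roll": 0, "jaw": 0.4}
    - {"xyz": [0, 0, 0], "roll": 0, "jaw": 0.4}
    - {"xyz": [0, 0, 0], "roll": 0, "jaw": 0.4}

```text
time_s: 10.6
tcp_pos: [0.5662, -0.0697, 0.186]
orientation: [-90.0, -0.0, -26.2]
wrist_force: [1.2, -0.4, -0.3]
gripper_width: 0.0341
```

```bash
python3 - <<'E'
from h import *
s=ctrl.state(); print(s['tcp_pos'],cab(s['tcp_pos']),s['wrist_force'],s['orientation'],s['gripper_width'])
im,d,c=snap('wrist'); save(im,'w5.png'); W=cloud(d,c); C=cab(W)
q=(W[...,2]>.035)&(W[...,2]<.065)&(C[...,0]<-.145)&(C[...,0]>-.175)&(abs(C[...,1])<.06)
P=C[q]; print('handle',len(P),np.percentile(P,[2,50,98],axis=0) if len(P) else 0)
im,d,c=snap('side'); W=cloud(d,c); C=cab(W)
q=(W[...,2]>.035)&(W[...,2]<.065)&(C[...,0]<-.14)&(C[...,0]>-.18)&(abs(C[...,1])<.06)
P=C[q]; print('handle side',len(P),np.percentile(P,[2,50,98],axis=0), np.median(W[q][:,2]))
for nm in ['side','top']:
    im,d,c=snap(nm); W=cloud(d,c); C=cab(W)
    g=(np.hypot(C[...,0]+.057,C[...,1]-.003)<.045)
    l=g&(W[...,2]>.058)&(W[...,2]<.068)&(abs(C[...,0]+.057)<.034); k=g&(W[...,2]>.08)&(W[...,2]<.1)
    print(nm,'lid',l.sum(),C[l].mean(0),np.median(W[l][:,2]),'knob',k.sum(),C[k].mean(0) if k.any() else 0,W[k][:,2].max() if k.any() else 0)
    if nm=='side': save(cv2.resize(im[100:220,150:290],None,fx=5,fy=5),'s5.png')
E
```

```text
[ 0.56621978 -0.06965335  0.18600846] [-0.16097511  0.00443038] [ 1.21012383 -0.39934099 -0.27284283] [-8.99957132e+01 -3.07292158e-02 -2.61505235e+01] 0.03412749061611098
handle 1781 [[-0.16146893 -0.04676858]
 [-0.15458095  0.00503251]
 [-0.14608187  0.04893051]]
handle side 176 [[-0.16405765 -0.04656705]
 [-0.15861264  0.00769638]
 [-0.14088721  0.05221091]] 0.05493176718199925
side lid 194 [-0.06322342  0.0083084 ] 0.06285734736674006 knob 32 [-0.06159801  0.00561598] 0.09590718977060553
top lid 0 [nan nan] nan knob 0 0 0<stdin>:13: RuntimeWarning: Mean of empty slice.
  ret = um.true_divide(
  return _methods._mean(a, axis=axis, dtype=dtype,
  ret = ret.dtype.type(ret / rcount)
```

View pics/w5.png

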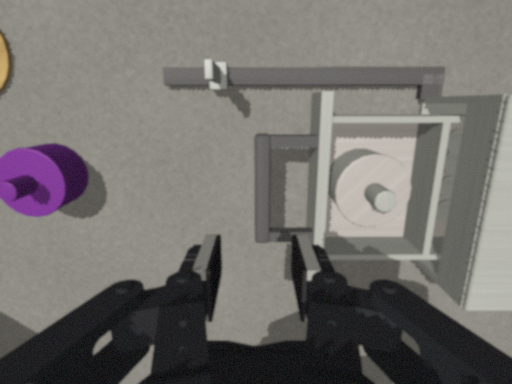

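The tier stands upright in the bay at (375,190), lid at 0.063 m and well within the walls. The handle bar is at col 263 between the fingers, cabinet x ≈ −0.157. I go down over the bar with one finger in the gap behind it.

Request:
apply_moves:
  series:
    - {"xyz": [0.004, 0.01, -0.003], "roll": 0, "jaw": 0.38}
    - {"xyz": [0, 0.025, 0], "roll": 0, "jaw": 0.38}
    - {"xyz": [0, 0.03, 0], "roll": 0, "jaw": 0.38}
    - {"xyz": [0, 0.025, 0], "roll": 0, "jaw": 0.38}
    - {"xyz": [0, 0.02, 0], "roll": 0, "jaw": 0.38}
    - {"xyz": [0, 0.01, 0], "roll": 0, "jaw": 0.38}
    - {"xyz": [0, 0, 0], "roll": 0, "jaw": 0.38}
    - {"xyz": [0, 0, 0], "roll": 0, "jaw": 0.38}

```text
time_s: 11.47
tcp_pos: [0.5699, -0.0752, 0.0647]
orientation: [-90.0, 0.1, -26.2]
wrist_force: [0.7, 0.1, 0.1]
gripper_width: 0.0325
```

Request:
apply_moves:
  series:
    - {"xyz": [0, 0.01, 0], "roll": 0, "jaw": 0.38}
    - {"xyz": [0, 0.01, 0], "roll": 0, "jaw": 0.38}
    - {"xyz": [0, 0.01, 0], "roll": 0, "jaw": 0.38}
    - {"xyz": [0, 0.005, 0], "roll": 0, "jaw": 0.38}
    - {"xyz": [0, 0, 0], "roll": 0, "jaw": 0.38}
    - {"xyz": [0, 0, 0], "roll": 0, "jaw": 0.38}
    - {"xyz": [0, 0, 0], "roll": 0, "jaw": 0.38}
    - {"xyz": [0, 0, 0], "roll": 0, "jaw": 0.38}

```text
time_s: 12.13
tcp_pos: [0.5703, -0.075, 0.0309]
orientation: [-90.0, -0.1, -26.2]
wrist_force: [-0.2, 0.1, -0.6]
gripper_width: 0.0324
```

No contact on the way down. I close on the bar.

Request:
apply_moves:
  series:
    - {"xyz": [0, 0, 0], "roll": 0, "jaw": 0.3}
    - {"xyz": [0, 0, 0], "roll": 0, "jaw": 0.22}
    - {"xyz": [0, 0, 0], "roll": 0, "jaw": 0.1}
    - {"xyz": [0, 0, 0], "roll": 0, "jaw": 0}
    - {"xyz": [0, 0, 0], "roll": 0, "jaw": 0}
    - {"xyz": [0, 0, 0], "roll": 0, "jaw": 0}
    - {"xyz": [0, 0, 0], "roll": 0, "jaw": 0}
    - {"xyz": [0, 0, 0], "roll": 0, "jaw": 0}
  grip_force: 60

```text
time_s: 12.8
tcp_pos: [0.5695, -0.0747, 0.0309]
orientation: [-90.0, 0.1, -26.2]
wrist_force: [-2.9, 1.0, 5.5]
gripper_width: 0.0131
```

Request:
apply_moves:
  series:
    - {"xyz": [-0.002, 0, 0], "roll": 0, "jaw": 0}
    - {"xyz": [-0.004, 0, 0], "roll": 0, "jaw": 0}
    - {"xyz": [-0.007, 0, 0], "roll": 0, "jaw": 0}
    - {"xyz": [-0.008, 0, 0], "roll": 0, "jaw": 0}
    - {"xyz": [-0.008, 0, 0], "roll": 0, "jaw": 0}
    - {"xyz": [-0.008, 0, 0], "roll": 0, "jaw": 0}
    - {"xyz": [-0.008, 0, 0], "roll": 0, "jaw": 0}
    - {"xyz": [-0.008, 0, 0], "roll": 0, "jaw": 0}

```text
time_s: 13.47
tcp_pos: [0.5225, -0.0517, 0.0309]
orientation: [-90.0, -0.2, -26.2]
wrist_force: [4.4, -4.0, -0.2]
gripper_width: 0.013
```

Request:
apply_moves:
  series:
    - {"xyz": [-0.008, 0, 0], "roll": 0, "jaw": 0}
    - {"xyz": [-0.008, 0, 0], "roll": 0, "jaw": 0}
    - {"xyz": [-0.007, 0, 0], "roll": 0, "jaw": 0}
    - {"xyz": [-0.005, 0, 0], "roll": 0, "jaw": 0}
    - {"xyz": [-0.004, 0, 0], "roll": 0, "jaw": 0}
    - {"xyz": [-0.003, 0, 0], "roll": 0, "jaw": 0}
    - {"xyz": [-0.002, 0, 0], "roll": 0, "jaw": 0}
    - {"xyz": [0, 0, 0], "roll": 0, "jaw": 0}

```text
time_s: 14.13
tcp_pos: [0.4896, -0.0356, 0.0309]
orientation: [-90.0, -0.2, -26.2]
wrist_force: [5.6, -4.2, -0.7]
gripper_width: 0.0129
```

```bash
cat > chk.py <<'E'
from h import *
s=ctrl.state(); print(s['tcp_pos'],cab(s['tcp_pos']),s['wrist_force'],s['gripper_width'])
tag=sys.argv[1]
for nm in ['side','top','wrist']:
    im,d,c=snap(nm); W=cloud(d,c); C=cab(W); z=W[...,2]
    fin=(abs(C[...,1]-.1)<.012)&(abs(C[...,0]+.197)<.02)&(z>.05)&(z<.085)
    pan=(C[...,1]>.055)&(C[...,1]<.083)&(abs(C[...,0]+.197)<.02)&(z>.05)&(z<.068)
    lid=(abs(C[...,0]+.15)<.045)&(abs(C[...,1])<.045)&(z>.06)&(z<.068); kn=(abs(C[...,0]+.15)<.03)&(abs(C[...,1])<.03)&(z>.08)&(z<.095)
    for n,m in dict(fin=fin,fintop=fin&(z>.07),pan=pan,pantop=pan&(z>.058),lid=lid,knob=kn).items():
        if m.sum()>3: print(nm,n,m.sum(),np.percentile(C[m][:,0],[5,50,95]).round(4),np.median(C[m][:,1]).round(4),np.median(z[m]).round(4))
    if nm!='top': save(im if nm=='wrist' else cv2.resize(im[130:230,160:300],None,fx=5,fy=5),nm[0]+tag+'.png')
E
python3 chk.py 6
```

```text
[ 0.48957317 -0.03561865  0.03087828] [-0.24477343  0.00112837] [ 5.61107598 -4.22970577 -0.72433635] 0.012853508821163774
side fin 39 [-0.2009 -0.1985 -0.194 ] 0.1039 0.0647
side fintop 13 [-0.2004 -0.1978 -0.1938] 0.1022 0.0752
side pan 47 [-0.1989 -0.194  -0.1778] 0.0678 0.0588
side pantop 30 [-0.1988 -0.1935 -0.1814] 0.0678 0.0609
side lid 203 [-0.1898 -0.1569 -0.1228] 0.0105 0.0626
side knob 32 [-0.1571 -0.151  -0.1432] 0.0068 0.0901
top fin 13 [-0.1999 -0.1986 -0.1938] 0.0988 0.0734
top fintop 9 [-0.1995 -0.1975 -0.1938] 0.0988 0.0756
top pan 4 [-0.193  -0.1887 -0.1844] 0.0592 0.0604
top pantop 4 [-0.193  -0.1887 -0.1844] 0.0592 0.0604
top lid 170 [-0.1623 -0.1418 -0.1219] 0.0039 0.0643
top knob 21 [-0.1568 -0.1511 -0.1424] 0.0024 0.0917
wrist fin 2047 [-0.1995 -0.1988 -0.1944] 0.096 0.0683
wrist fintop 916 [-0.1995 -0.1977 -0.1939] 0.0954 0.0759
wrist pan 3848 [-0.1972 -0.1935 -0.1813] 0.068 0.061
wrist pantop 3108 [-0.1971 -0.1922 -0.1809] 0.068 0.0612
wrist lid 11843 [-0.193  -0.165  -0.1466] 0.0098 0.0631
wrist knob 30 [-0.158  -0.1569 -0.1561] -0.0007 0.0804
```

View pics/w6.png

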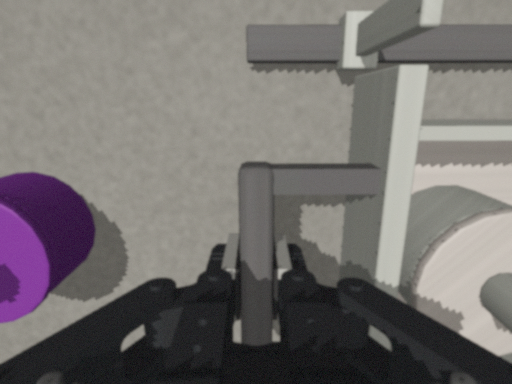

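View pics/s6.png

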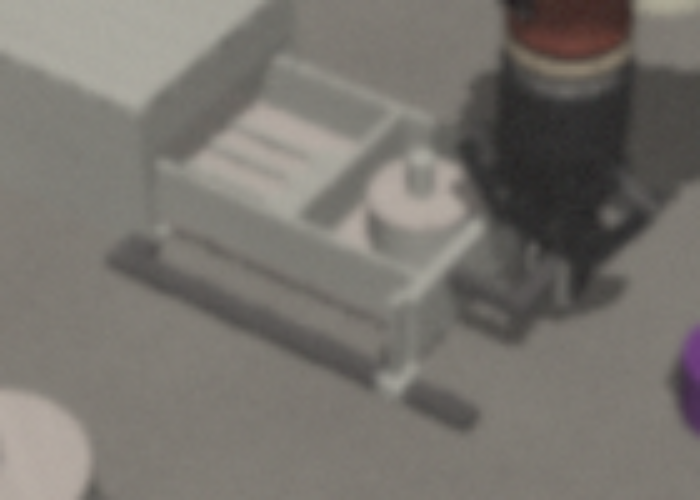

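The tier stands upright in the pulled-out drawer, and the panel edge is nearly level with the fin. The wrist data put the fin at x −0.1995…−0.194 (mid −0.197) and the panel front at −0.197, so its mid is ≈ −0.192. It needs about 4 mm more.

Request:
apply_moves:
  series:
    - {"xyz": [-0.001, 0, 0], "roll": 0, "jaw": 0}
    - {"xyz": [-0.001, 0, 0], "roll": 0, "jaw": 0}
    - {"xyz": [-0.001, 0, 0], "roll": 0, "jaw": 0}
    - {"xyz": [-0.001, 0, 0], "roll": 0, "jaw": 0}
    - {"xyz": [0, 0, 0], "roll": 0, "jaw": 0}
    - {"xyz": [0, 0, 0], "roll": 0, "jaw": 0}
    - {"xyz": [0, 0, 0], "roll": 0, "jaw": 0}
    - {"xyz": [0, 0, 0], "roll": 0, "jaw": 0}

```text
time_s: 14.95
tcp_pos: [0.4864, -0.0341, 0.0309]
orientation: [-90.0, -0.2, -26.2]
wrist_force: [6.3, -3.6, -1.6]
gripper_width: 0.0129
```

```bash
python3 chk.py 7 | grep -v "top "; python3 - <<'E'
from h import *
im,d,c=snap('wrist'); W=cloud(d,c); C=cab(W); z=W[...,2]
m=(C[...,1]>.07)&(C[...,1]<.084)&(abs(C[...,0]+.197)<.02)&(z>.059)&(z<.065)
h,e=np.histogram(C[m][:,0],bins=np.arange(-.21,-.175,.002)); print(list(zip(e.round(3),h)))
im,d,c=snap('top'); W=cloud(d,c)
for n,(u0,u1,v0,v1) in dict(canister=(178,222,105,155),purple=(248,278,230,258)).items():
    w=W[v0:v1,u0:u1].reshape(-1,3); q=w[(w[:,2]>.03)&(w[:,2]<.2)]; print(n,len(q),q.mean(0))
E
```

```text
[ 0.48642929 -0.03410044  0.03089645] [-0.2482646   0.00110256] [ 6.2530125  -3.61080023 -1.55073038] 0.012923951034943267
side fin 38 [-0.2006 -0.1978 -0.1945] 0.104 0.066
side pan 48 [-0.2026 -0.1982 -0.1809] 0.0668 0.0592
side lid 192 [-0.1838 -0.1583 -0.1261] 0.0104 0.0629
side knob 29 [-0.1613 -0.1546 -0.146 ] 0.0065 0.0898
wrist fin 2154 [-0.1995 -0.1988 -0.1945] 0.096 0.0678
wrist pan 4028 [-0.201  -0.1969 -0.1815] 0.0673 0.0609
wrist lid 10681 [-0.1933 -0.1668 -0.1499] 0.0089 0.0632
wrist knob 24 [-0.1612 -0.1606 -0.1596] -0.0005 0.0803
[(np.float64(-0.21), np.int64(0)), (np.float64(-0.208), np.int64(0)), (np.float64(-0.206), np.int64(0)), (np.float64(-0.204), np.int64(0)), (np.float64(-0.202), np.int64(225)), (np.float64(-0.2), np.int64(262)), (np.float64(-0.198), np.int64(263)), (np.float64(-0.196), np.int64(265)), (np.float64(-0.194), np.int64(263)), (np.float64(-0.192), np.int64(102)), (np.float64(-0.19), np.int64(0)), (np.float64(-0.188), np.int64(0)), (np.float64(-0.186), np.int64(0)), (np.float64(-0.184), np.int64(0)), (np.float64(-0.182), np.int64(0)), (np.float64(-0.18), np.int64(0)), (np.float64(-0.178), np.int64(0))]
canister 1140 [0.75551122 0.21642632 0.10718791]
purple 0 [nan nan nan]<stdin>:7: RuntimeWarning: Mean of empty slice.
  ret = um.true_divide(
```

Panel mid −0.1964 and fin mid −0.197 agree to within 1 mm. The arm is holding against about 7 N with the tier seated, so I hand in.

```bash
python3 -c "
from station import close_job
print(close_job())"
```

```text
the job is handed in; nothing more can be done
None
```

The tier is standing in the drawer's front bay, and the drawer is pulled out to the marker fin and held there. I handed the job in at about 15 s on the robot's clock; no verdict is reported.

**What I did:** I lifted the steel tier by its knob, lowered it onto the bay floor until I felt contact, and let go. I then gripped the handle bar and pulled the drawer out about 91 mm.

**Last checks:**
- **Drawer position:** the middle of the front panel reads x ≈ −0.1964 m and the fin −0.197 m, so they agree to about 1 mm (8 mm allowed). The wrist force is about 7 N, as the spring should give, with a 60 N grip on the bar.
- **Tier:** it looked upright in the side picture before the last 4 mm of pull, and the lid still reads 0.063 m (0.064 m when seated). It sits about 6–9 mm forward of the bay centre and 5 mm or less to one side, inside the limits of 20 mm and 34 mm.
- **Marker and bystanders:** the fin and the canister read the same as before. I did not re-measure the pan, mug, coaster or tumblers, but the gripper never went near them.

**What disagreed or failed:**
- **Purple look-alike:** its last reading failed because the arm hid it. The last picture in which I saw it, taken just before the final pull, showed it clear of the gripper.
- **Gripper opening:** it reads 1–2 mm under the true size of the knob and the bar.

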